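# Index the plaster model and hold the sprung pointer at its mark

## Robot

A 6-joint arm with a two-finger parallel gripper is mounted at the origin on the work surface. World frame = base frame: x ahead of the robot, y to its left, z up, the work surface at z = 0. Lengths are in m, angles in rad, forces in N, time in s.
With the tool pointing down it reaches from about 0.35 to 0.85 m from the base axis. Payload 8.1 kg.
Tool frame: the origin (TCP) lies on the centre line of the jaws, within the pads' length; the fingertips stand 19 mm ahead of it and the grasp point (between the pads) is the TCP (robot.tips_ahead is the distance from the TCP to the fingertips, in m); y points along the fingers, z is the direction in which the jaws open and shut, and the axes are right-handed (so a half turn about y gives the same grasp; the last joint's range is limited). The gripper opens to 93 mm and grips with 3 to 60 N. Pads are 15 mm wide; open, the fingers measure 128 mm over their backs; the gripper's body (75 mm by 188 mm) begins 65 mm behind the grasp point.
Start: joints at [1.023, 0.13, 1.488, -0, 1.523, -0.085], TCP at [0.268, 0.537, 0.238] pointing down, gripper open.
Joint ranges: [-2.96, 2.96], [-0.89, 2.26], [0.02, 2.5], [-1.34, 4.48], [0, 2.73], [-2.66, 2.66]. Speed limits (rad/s): [2.39, 2.39, 2.79, 3.14, 3.14, 3.14].

## Interface

Orientations are given as a rotation vector (axis times angle).
In Python, from plant import robot, imaging, models gives the robot as it stands.
- The arm moves only by the tool carry_out, never from a script. Its argument "motion" is one flat list of numbers, 7 for each row, row after row: the shift along the tool's x, y, z in m, then the turn, a rotation vector about the tool's x, y, z in degrees, then the opening, from -1 (shut) to 1 (fully open). A call has exactly 5 rows; each row shifts and turns the pose as measured when the row begins, along the tool's axes as they then stand; what a row does not reach is not made up. A row lasts 1/10 s, in which the tool goes at most 50 mm and 8.59 degrees, less where a joint would pass 70% of its speed; a pose out of reach is approached as far as the arm can. A call is refused whole if a number of a shift passes 0.05 or a number of a turn 8.59, either way. A call with a gripper value outside its range is refused whole. The fingers move at their own pace and stop on an object; "squeeze" is the grip in N (left out, the last holds). Time passes only in rows, so rows that do not move let the fingers close, or fill a call up. It gives the time, the measured TCP pose, the force and the opening at its end, in the units of the state.
- robot.read_state(): the state, without advancing time (a new reading comes with each control period).
- imaging.read_camera(name): name is "scene" or "top" or "wrist"; returns the picture (420x560x3 uint8, blue, green, red); there is no depth.
- imaging.camera_model(name): a dict with "K" (3x3 intrinsics, pixels), "k1" (the pictures are not rectified: a ray, as slopes to the right and down, at radius r is drawn at 1 + k1 r^2 times it, then the intrinsics apply), "position" and "orientation" of the camera in the world. Camera axes: x right, y down, z forward; pixel columns grow to the right and rows downward; lengths in m; the calibration is good to about 2 mm. A picture is of the moment at which its call begins: read the wrist's pose just before it. camera_model takes no time and is no camera call; for the wrist camera it gives the pose at the moment of the call.
- robot.close_job(): hands the job in, once; it reports no verdict.
Trained networks look in the newest picture that a camera, given by its name, has taken for a name from the list of things; names that differ only in an ending like _2 or _b are one class to them, and where a whole thing is asked for, a point or a joint stands for the part that bears it (a point fixed in the world has none). Each returns a list of dicts, best first, with "confidence" (0 to 1); they miss things now and then, are a little off and sometimes report something else, mostly with a low value. They report only what shows in the picture. A call takes as long as a camera call.
- models.outline_of(camera, thing): "pixels" (420x560 bool, what is visible of it) and "pixel" ([column, row] in pixels, amid what is visible of it).
The state is a dict: "t": time; "q": joint angles; "dq": joint speeds; "joint_torque": joint torques, N m; "tool_pos": TCP position; "orientation": TCP orientation; "force": force on the tool from outside, world axes, zero at the start; "wrist_torque": the same for the moment, N m; "opening": finger opening in m.
Only numpy, scipy, OpenCV 4.12 (cv2) and the standard library are available. Lean on these libraries where they do the work, as an engineer would, in place of code of your own. Each camera call takes 0.05 s, during which the arm holds its last target.

## Task

Turn the dividing wheel by its black knob until the red line on its head points at the brass pointer and the wheel sits in its click stop, and let go of the knob. Then draw the sprung pointer out by its black grip until the red ring on its rod has just come out of the sleeve, and finish while still holding it there against its spring, so the modeller can pencil the point. Keep the pointer home until the wheel is in its stop, keep off the plaster model on the wheel, and leave the two other models and the plaster block as they are.

Things in the scene. Friction and masses are not known exactly. Their poses are not given: they have to be found in the camera images.
- rig: Green iron marking-out stand, fixed to the bench. Origin on the wheel's upright axis at bench level; x away from the robot at yaw 0, z up. Round foot 210 mm across under the wheel; an arm of it runs along -y to a steel column at (0, -255) mm, 164 mm tall, that carries the pointer. A stop plunger on a bracket at (75, 75) mm reaches in under the wheel's rim.
- wheel (a joint): Turn of the aluminium wheel head (220 mm across, top at 85 mm) about the rig's z, rad, positive anticlockwise from above; starts between -1.75 and -0.65. Click stops every pi/4; at 0 the red line points at the pointer. Within about 0.1 rad of a stop the plunger draws the wheel in; turning through one takes about 5 N at the knob, else it turns easily and stays where left.
- zero_line (a point): Point on the red line on the wheel's top face, 100 mm from the wheel's axis (line 6 mm wide, from 46 to 108 mm). With the wheel at 0 it lies at (0, -100, 85) mm in the rig's frame, under the pointer.
- knob: Black upright knob on the wheel's rim, 22 mm in diameter, 42 mm tall; origin at the centre of its underside, 103 mm above the bench (top at 145 mm) and 95 mm from the wheel's axis, at the angle 2.618 rad + wheel from the rig's x axis. It revolves freely on its bolt, so a gripper holding it need not turn with the wheel.
- model: White plaster model of an eight-sided flacon stuck on the middle of the wheel and turning with it: 60 mm across the flats, 78 mm tall (top at 163 mm height), a pencil cross on the facet over the red line. Origin at the centre of its foot. Not to be touched.
- pointer (a joint): How far the pointer is drawn out of its sleeve, in m, along the rig's +y, towards the wheel's axis: 0 is home, 0.045 is the mark (the back edge of the red ring level with the sleeve's mouth), 0.053 the end stop. An inner spring pulls it home with 3 N at 0 and 9.8 N at 0.045 (150 N/m), and nothing latches it.
- grip: Black ribbed finger grip on the pointer rod: a round sleeve 20 mm in diameter and 33 mm long with a collar 28 mm across, 4 mm thick, at its front (towards the wheel). Origin on the rod's axis; the sleeve runs from 18 mm behind to 15 mm ahead of it along the rig's y. At home it lies at (0, -153, 125) mm in the rig's frame, with 27 mm of bare rod (12 mm thick) behind it.
- red_ring (a point): Back edge of the red ring, 4 mm wide, on the brass rod (12 mm in diameter): inside the sleeve, hidden, until the pointer is drawn out; at the mark it lies at the sleeve's mouth.
- sleeve_mouth (a point): Centre of the mouth of the brass pointer sleeve, fixed at (0, -198, 125) mm in the rig's frame. The sleeve, 22 mm in diameter (25 mm at its end nuts), lies level along the rig's y and runs back from the mouth to y = -312 mm.
- pointer_tip (a point): Tip of the steel needle (5 mm thick) in front of the grip, 68 mm ahead of the grip's origin; at the mark it stands 10 mm short of the model's facet.
- model_a: Loose plaster flacon model, 60 mm across the corners, 85 mm tall, standing on a plaster slab (220 by 130 by 20 mm) on the left of the wheel (rig +y). Origin at the centre of its foot. Leave alone.
- model_b: Loose plaster flacon model, 66 mm across the corners, 74 mm tall, on the same slab. Origin at the centre of its foot. Leave alone.
- block: Loose plaster block, 110 by 70 by 42 mm, with a pencilled outline, on the bench beyond the wheel. Origin at the centre of its underside. Leave alone.

How it is judged:
By the outcome, as a careful person would: the job done as asked, in the order asked, and still so for the second after the job is handed in, while the arm keeps its last pose, push and grip.
It also fails if it takes over 58 s, if anything falls off the work surface, if the arm or the gripper's body presses on something with over 40 N, if the wrist force passes 120 N, or if a joint passes its speed limit or range.

## Working session

There is one attempt and no reset: what is moved stays moved. The work goes in short steps, Python scripts to look and compute and a tool call to move; the robot and the scene stay as the last step left them, time stands still between calls to the robot, and variables do not carry over. Pictures are saved under pics/ and viewed, and the job is handed in when it is done.

Besides the shell and the picture viewer there is one more tool, called after ">>>" as name(argument=value, ...) on one line, values as JSON. carry_out: Moves the arm, as the interface text tells. Its arguments: {"type":"object","properties":{"motion":{"type":"array","items":{"type":"number"}},"squeeze":{"type":"number"}},"required":["motion"]}

```bash
mkdir -p pics; ls; cat > h.py <<'E'
import numpy as np,cv2
from scipy.spatial.transform import Rotation as R
from plant import robot,imaging,models
def cm(n):
    c=imaging.camera_model(n);K=np.array(c["K"]);o=np.array(c["orientation"],float)
    Rm=R.from_rotvec(o).as_matrix() if o.size==3 else (o if o.shape==(3,3) else R.from_quat(o).as_matrix())
    return K,c["k1"],np.array(c["position"]),Rm
def ray(c,px):
    K,k1,p,Rm=c
    u=np.linalg.solve(K,[px[0],px[1],1])[:2];x=u.copy()
    for _ in range(20): x=u/(1+k1*(x@x))
    return p,Rm@np.array([x[0],x[1],1])
def atz(c,px,z):
    p,d=ray(c,px);return p+d*(z-p[2])/d[2]
def proj(c,P):
    K,k1,p,Rm=c
    v=Rm.T@(np.array(P)-p);x=v[:2]/v[2];x=x*(1+k1*(x@x));return (K@[x[0],x[1],1])[:2]
E
python3 - <<'E'
from h import *
print(robot.read_state())
for n in("scene","top","wrist"):
    print(imaging.camera_model(n))
    cv2.imwrite(f"pics/{n}0.png",imaging.read_camera(n))
for n in("scene","top"):
    for t in("knob","grip","zero_line","model","sleeve_mouth","pointer_tip","rig","block","model_a"):
        try:
            for d in models.outline_of(n,t)[:3]: print(n,t,d["confidence"],d["pixel"],d["pixels"].sum())
        except Exception as e: print(n,t,e)
E
```

```text
pics
{'t': 0.0, 'q': array([ 1.02263483e+00,  1.31153199e-01,  1.48929266e+00, -2.47247269e-06,
        1.52297502e+00, -8.53784854e-02]), 'dq': array([-9.83814549e-05,  2.49981229e-04,  4.83203135e-04,  1.44221272e-04,
        5.00023600e-04, -4.27844399e-06]), 'joint_torque': array([ 3.75452203e-06, -5.59862101e+01, -4.91750264e+01,  7.69929565e-02,
        3.55582440e-02, -2.10475346e-04]), 'tool_pos': array([0.26755399, 0.53644598, 0.23658482]), 'orientation': array([-1.54190939,  0.36341644, -0.36251881]), 'force': array([-0.46467658, -0.5578198 ,  0.1777595 ]), 'wrist_torque': array([ 0.03645541, -0.01639962, -0.02611229]), 'opening': 0.09260275539509655}
{'K': array([[393.63392365,   0.        , 283.93111085],
       [  0.        , 393.63392365, 208.70781062],
       [  0.        ,   0.        ,   1.        ]]), 'k1': -0.09206275444222574, 'position': array([1.14224714, 0.23847808, 0.86023151]), 'orientation': array([-1.53100941, -2.20105278,  0.74818773])}
{'K': array([[428.32676355,   0.        , 278.24752882],
       [  0.        , 428.32676355, 209.69433531],
       [  0. 
[... 756 characters left out ...]
e sleeve_mouth 0.66 [253.2, 195.7] 7806
scene pointer_tip 0.73 [356.2, 186.1] 544
scene pointer_tip 0.6 [207.5, 168.2] 190
scene rig 0.58 [250.0, 191.4] 8094
scene block 0.94 [253.2, 252.7] 1231
scene model_a 0.69 [266.8, 176.4] 763
scene model_a 0.64 [357.6, 187.7] 569
scene model_a 0.58 [357.6, 212.8] 636
top knob 0.54 [275.1, 253.1] 101
top grip 0.69 [387.5, 215.3] 193
top zero_line 0.56 [313.5, 235.6] 8103
top model 0.83 [206.2, 241.4] 589
top model 0.6 [316.3, 231.0] 829
top pointer_tip 0.54 [219.8, 282.4] 724
top pointer_tip 0.53 [385.6, 214.0] 355
top rig 0.78 [329.4, 222.2] 11241
top block 0.57 [299.5, 162.9] 1510
top model_a 0.83 [206.2, 241.4] 589
top model_a 0.6 [316.3, 231.0] 829
```

View pics/scene0.png

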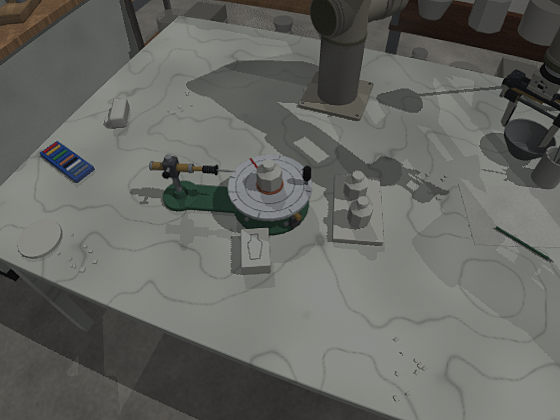

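View pics/top0.png

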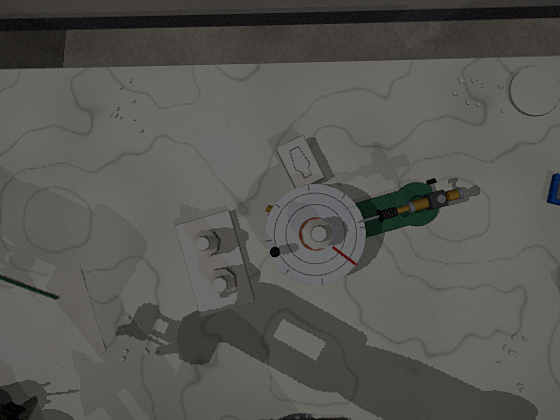

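Scene view: the stand is at mid picture, with the knob at (306,174) and the grip at (209,167). In the top view the wheel centre is near (317,235), the knob at (275,252), the red line's outer end at (355,263), and the grip at (387,214). The networks agree with the picture on knob and grip.

```bash
python3 - <<'E'
from h import *
T=cm("top");S=cm("scene")
print("knob top/scene",atz(T,(275.1,253.1),.14),atz(S,(306.5,173.8),.13))
print("grip",atz(T,(387.5,215.3),.13),atz(S,(209.5,167.3),.13))
print("line",atz(T,(335,248),.085),atz(T,(356,264),.085))
im=cv2.imread("pics/top0.png")
print("sleeve ends",atz(T,(398,211),.13),atz(T,(466,192),.13))
c=im[130:330,230:500];cv2.imwrite("pics/topz.png",cv2.resize(c,None,fx=2.9,fy=2.9,interpolation=cv2.INTER_CUBIC))
im=cv2.imread("pics/scene0.png");c=im[130:260,130:330];cv2.imwrite("pics/scenez.png",cv2.resize(c,None,fx=4,fy=4,interpolation=cv2.INTER_CUBIC))
E
```

```text
knob top/scene [0.49549037 0.04702401 0.14      ] [0.50400628 0.0524068  0.13      ]
grip [ 0.56651586 -0.18732275  0.13      ] [ 0.56713715 -0.18670583  0.13      ]
line [ 0.50061918 -0.08250271  0.085     ] [ 0.46500547 -0.12659444  0.085     ]
sleeve ends [ 0.57482449 -0.20941372  0.13      ] [ 0.61043437 -0.35204219  0.13      ]
```

View pics/topz.png

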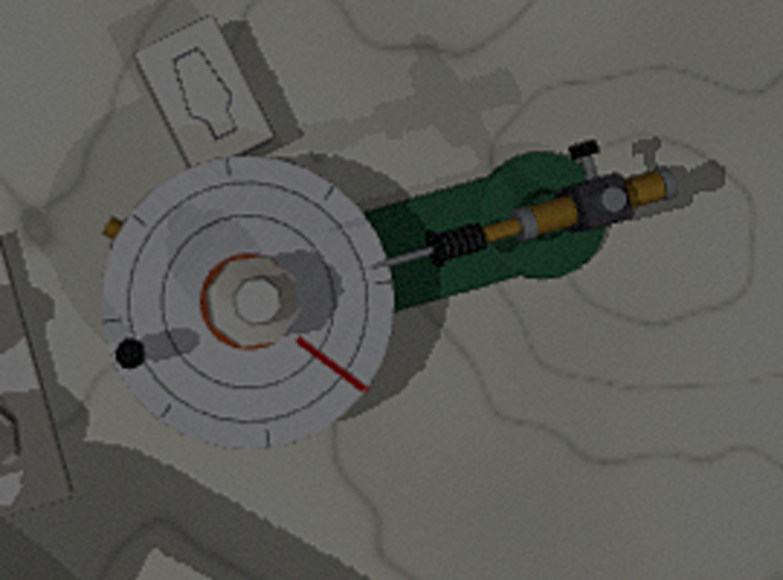

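View pics/scenez.png

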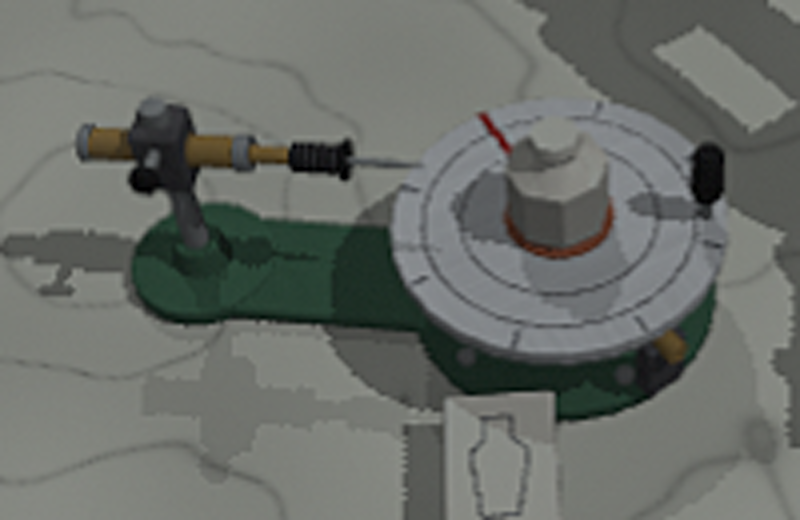

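```bash
cat > fit.py <<'E'
from h import *
from scipy.optimize import least_squares
T=cm("top");S=cm("scene")
zt=lambda x,y:(x/2.9+230,y/2.9+130)
zs=lambda x,y:(x/4+130,y/4+130)
def rg(p,q):
    c,s=np.cos(p[2]),np.sin(p[2]);return np.array([p[0]+c*q[0]-s*q[1],p[1]+s*q[0]+c*q[1],q[2]])
def wl(p,r,a,z): return rg(p,(r*np.cos(a+p[3]),r*np.sin(a+p[3]),z))
K=2.618;L=-np.pi/2
obs=[(T,zt(130,352),lambda p:wl(p,.095,K,.145)),(T,zt(300,341),lambda p:wl(p,.046,L,.085)),(T,zt(366,389),lambda p:wl(p,.108,L,.085)),
(T,zt(520,222),lambda p:rg(p,(0,-.198,.125))),(T,zt(671,182),lambda p:rg(p,(0,-.312,.125))),(T,zt(248.5,303),lambda p:rg(p,(0,0,.085))),
(S,zs(483,115),lambda p:wl(p,.108,L,.085)),(S,zs(80,142),lambda p:rg(p,(0,-.312,.125))),(S,zs(254,152),lambda p:rg(p,(0,-.198,.125))),
(S,zs(708,175),lambda p:wl(p,.095,K,.124)),((T),(387.5,215.3),lambda p:rg(p,(0,-.151,.13))),((S),(209.5,167.3),lambda p:rg(p,(0,-.151,.128)))]
f=lambda p:np.concatenate([proj(c,g(p))-np.array(o) for c,o,g in obs])
r=least_squares(f,[.53,-.04,-.25,-.9],loss='soft_l1')
if __name__=="__main__":
    print(r.x);print(f(r.x).reshape(-1,2).round(1));p=r.x
    print("knob",wl(p,.095,K,.103),"knob goal",wl([*p[:3],0],.095,K,.103),"grip",rg(p,(0,-.153,.125)),"mark",rg(p,(0,-.108,.125)))
E
python3 fit.py
```

```text
[ 0.53155222 -0.04123734  0.2508819  -0.9382082 ]
[[-0.1  0.5]
 [-1.1 -0.3]
 [-1.   0.8]
 [-0.8  1.5]
 [-0.5  0.3]
 [-0.2 -0.3]
 [-1.3 -0.7]
 [-0.8 -0.6]
 [-2.1 -0.2]
 [-1.6 -0.5]
 [ 0.  -1.2]
 [-0.5  1. ]]
knob [0.49809708 0.04767696 0.103     ] knob goal [ 0.44006301 -0.01564976  0.103     ] grip [ 0.56953575 -0.1894475   0.125     ] mark [ 0.55836413 -0.14585628  0.125     ]
```

```bash
cat > go.py <<'E'
from h import *
def plan(P,jaw=None,n=5,pr=True):
    """P world target; jaw=world angle (rad) of jaw axis, tool down. print rows of tool shift/turn"""
    s=robot.read_state();Rm=R.from_rotvec(s["orientation"]).as_matrix();p=s["tool_pos"]
    y=np.array([0,0,-1.])
    if jaw is None: jaw=np.arctan2(Rm[1,2],Rm[0,2])
    best=None
    for a in(jaw,jaw+np.pi):
        z=np.array([np.cos(a),np.sin(a),0]);x=np.cross(y,z);G=np.stack([x,y,z],1)
        rv=R.from_matrix(Rm.T@G).as_rotvec()
        if best is None or np.linalg.norm(rv)<np.linalg.norm(best[0]): best=(rv,G)
    rv=best[0];print("t",round(s["t"],2),"pos",p.round(4),"jawdeg",np.degrees(np.arctan2(Rm[1,2],Rm[0,2])).round(1),"q6",s["q"][5].round(2),"F",s["force"].round(1),"op",round(s["opening"],4))
    print("turn total deg",np.degrees(rv).round(2),"jaw target",np.degrees(jaw).round(1))
    d=np.array(P)-p;print("dworld",d.round(4),"dtool now",(Rm.T@d).round(4))
    for i in range(n):
        Ri=Rm@R.from_rotvec(rv*i/n).as_matrix()
        print((Ri.T@d/n).round(4),np.degrees(rv/n).round(2))
E
python3 - <<'E'
from go import *
p=np.array([.5316,-.0412])
k=np.array([.4981,.0477])
jaw=1.93+.47+np.pi/2
plan([.4981,.0477,.20],jaw,15)
E
```

```text
t 1.05 pos [0.2678 0.5369 0.2376] jawdeg 63.5 q6 -0.09 F [0.1 0.5 0.5] op 0.0932
turn total deg [ 0.   15.98 -0.  ] jaw target 227.5
dworld [ 0.2303 -0.4892 -0.0376] dtool now [ 0.4244  0.0376 -0.335 ]
[ 0.0283  0.0025 -0.0223] [ 0.    1.07 -0.  ]
[ 0.0287  0.0025 -0.0218] [ 0.    1.07 -0.  ]
[ 0.0291  0.0025 -0.0213] [ 0.    1.07 -0.  ]
[ 0.0295  0.0025 -0.0207] [ 0.    1.07 -0.  ]
[ 0.0299  0.0025 -0.0202] [ 0.    1.07 -0.  ]
[ 0.0302  0.0025 -0.0196] [ 0.    1.07 -0.  ]
[ 0.0306  0.0025 -0.019 ] [ 0.    1.07 -0.  ]
[ 0.031   0.0025 -0.0185] [ 0.    1.07 -0.  ]
[ 0.0313  0.0025 -0.0179] [ 0.    1.07 -0.  ]
[ 0.0316  0.0025 -0.0173] [ 0.    1.07 -0.  ]
[ 0.0319  0.0025 -0.0167] [ 0.    1.07 -0.  ]
[ 0.0322  0.0025 -0.0161] [ 0.    1.07 -0.  ]
[ 0.0325  0.0025 -0.0155] [ 0.    1.07 -0.  ]
[ 0.0328  0.0025 -0.0149] [ 0.    1.07 -0.  ]
[ 0.0331  0.0025 -0.0143] [ 0.    1.07 -0.  ]
```

>>> carry_out(motion=[0.028, 0.001, -0.022, 0, 1.1, 0, 1, 0.029, 0.001, -0.022, 0, 1.1, 0, 1, 0.029, 0.001, -0.021, 0, 1.1, 0, 1, 0.03, 0.001, -0.021, 0, 1.1, 0, 1, 0.03, 0.001, -0.02, 0, 1.1, 0, 1])

```text
t: 1.55
tool_pos: [0.3449, 0.3722, 0.2319]
orientation: [-1.525, 0.435, -0.434]
force: [1.2, 0.2, -0.6]
opening: 0.093
```

>>> carry_out(motion=[0.03, 0.001, -0.02, 0, 1.1, 0, 1, 0.031, 0.001, -0.019, 0, 1.1, 0, 1, 0.031, 0.001, -0.018, 0, 1.1, 0, 1, 0.031, 0.001, -0.018, 0, 1.1, 0, 1, 0.032, 0.001, -0.017, 0, 1.1, 0, 1])

```text
t: 2.05
tool_pos: [0.424, 0.2023, 0.2275]
orientation: [-1.506, 0.51, -0.513]
force: [1.0, -0.1, -0.3]
opening: 0.0931
```

```bash
python3 - <<'E'
from go import *
plan([.4981,.0477,.20],1.93+.47+np.pi/2,5)
E
```

```text
t 2.05 pos [0.424  0.2023 0.2275] jawdeg 52.5 q6 -0.58 F [ 1.  -0.1 -0.3] op 0.0931
turn total deg [-0.21  5.02  0.02] jaw target 227.5
dworld [ 0.0741 -0.1546 -0.0275] dtool now [ 0.1529  0.0273 -0.0777]
[ 0.0306  0.0055 -0.0155] [-0.04  1.    0.  ]
[ 0.0308  0.0055 -0.015 ] [-0.04  1.    0.  ]
[ 0.0311  0.0055 -0.0145] [-0.04  1.    0.  ]
[ 0.0314  0.0055 -0.0139] [-0.04  1.    0.  ]
[ 0.0316  0.0055 -0.0133] [-0.04  1.    0.  ]
```

>>> carry_out(motion=[0.032, 0.004, -0.016, 0, 1, 0, 0.5, 0.032, 0.004, -0.0155, 0, 1, 0, 0.5, 0.032, 0.004, -0.015, 0, 1, 0, 0.5, 0.033, 0.004, -0.0145, 0, 1, 0, 0.5, 0.024, 0.003, -0.012, 0, 1, 0, 0.5])

```text
t: 2.55
tool_pos: [0.4989, 0.041, 0.2095]
orientation: [-1.485, 0.579, -0.587]
force: [-0.2, -0.1, 0.4]
opening: 0.0695
```

```bash
python3 - <<'E'
from go import *
plan([.4981,.0477,.20],1.93+.47+np.pi/2,2)
c=cm("wrist");im=imaging.read_camera("wrist")
for d in models.outline_of("wrist","knob")[:3]:
    print(d["confidence"],d["pixel"],d["pixels"].sum(),atz(c,d["pixel"],.145),atz(c,d["pixel"],.13))
import fit
print("pred",proj(c,[.4981,.0477,.145]),"rig c",proj(c,[.5316,-.0412,.163]))
cv2.imwrite("pics/w1.png",im)
E
```

```text
t 2.55 pos [0.4989 0.041  0.2095] jawdeg 47.3 q6 -0.85 F [-0.2 -0.1  0.4] op 0.0695
turn total deg [-0.41 -0.26  0.18] jaw target 227.5
dworld [-0.0008  0.0067 -0.0095] dtool now [-0.0052  0.0095  0.0043]
[-0.0026  0.0047  0.0022] [-0.21 -0.13  0.09]
[-0.0026  0.0047  0.0022] [-0.21 -0.13  0.09]
0.71 [290.8, 213.5] 954 [0.49287177 0.0545075  0.145     ] [0.49685707 0.05143634 0.13      ]
pred [288.64427758 225.05843492] rig c [229.5701631  344.97120026]
```

View pics/w1.png

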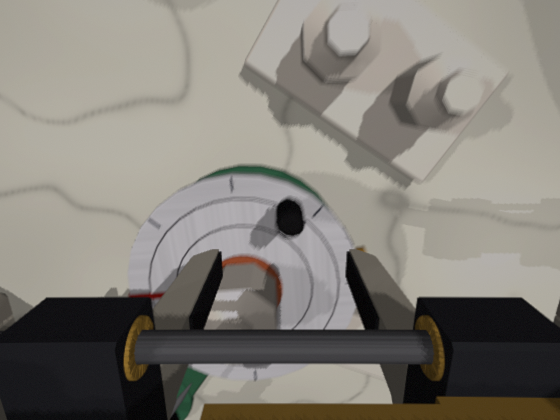

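Wrist view: the knob is at (290,215), midway between the fingers, with the model clear below it and the two loose models at the top of the picture. I'll take the knob at (0.498, 0.049).

>>> carry_out(motion=[-0.003, 0.009, 0.003, -0.2, 0, 0.1, 0.5, -0.003, 0.014, 0.002, -0.2, 0, 0.1, 0.5, 0, 0.02, 0, 0, 0, 0, 0.5, 0, 0.02, 0, 0, 0, 0, 0.5, 0, 0.012, 0, 0, 0, 0, 0.5])

```text
t: 3.15
tool_pos: [0.4974, 0.0528, 0.1306]
orientation: [-1.49, 0.582, -0.583]
force: [0.6, -0.6, 0.5]
opening: 0.0697
```

```bash
python3 - <<'E'
from go import *
plan([.498,.049,.128],1.93+.47+np.pi/2,2)
E
```

```text
t 3.15 pos [0.4974 0.0528 0.1306] jawdeg 47.3 q6 -0.82 F [ 0.6 -0.6  0.5] op 0.0697
turn total deg [-0.07 -0.18  0.  ] jaw target 227.5
dworld [ 0.0006 -0.0038 -0.0026] dtool now [ 0.003   0.0026 -0.0024]
[ 0.0015  0.0013 -0.0012] [-0.04 -0.09  0.  ]
[ 0.0015  0.0013 -0.0012] [-0.04 -0.09  0.  ]
```

>>> carry_out(motion=[0.003, 0.0025, -0.002, 0, 0, 0, -0.3, 0, 0, 0, 0, 0, 0, -0.6, 0, 0, 0, 0, 0, 0, -1, 0, 0, 0, 0, 0, 0, -1, 0, 0, 0, 0, 0, 0, -1], squeeze=15)

```text
t: 3.65
tool_pos: [0.497, 0.0514, 0.1269]
orientation: [-1.491, 0.581, -0.578]
force: [-0.4, -0.1, 0.6]
opening: 0.0342
```

```bash
python3 - <<'E'
from go import *
plan([.498,.049,.128],1.93+.47+np.pi/2,1)
cv2.imwrite("pics/w2.png",imaging.read_camera("wrist"))
E
```

```text
t 3.65 pos [0.497  0.0514 0.1269] jawdeg 47.5 q6 -0.83 F [-0.4 -0.1  0.6] op 0.0342
turn total deg [ 0.01  0.03 -0.1 ] jaw target 227.5
dworld [ 0.001  -0.0024  0.0011] dtool now [ 0.0023 -0.0011 -0.0011]
[ 0.0023 -0.0011 -0.0011] [ 0.01  0.03 -0.1 ]
```

View pics/w2.png

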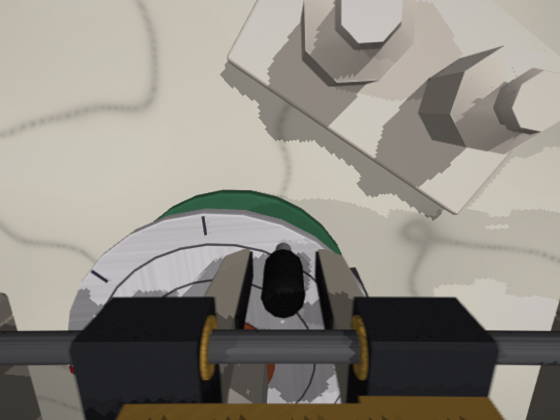

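>>> carry_out(motion=[0.0, 0, 0, 0, 0, 0, -1, 0, 0, 0, 0, 0, 0, -1, 0, 0, 0, 0, 0, 0, -1, 0, 0, 0, 0, 0, 0, -1, 0, 0, 0, 0, 0, 0, -1])

```text
t: 4.2
tool_pos: [0.4975, 0.0512, 0.1275]
orientation: [-1.491, 0.581, -0.579]
force: [0.1, -0.1, -2.0]
opening: 0.0209
```

```bash
python3 - <<'E'
from go import *
plan([.498,.049,.128],1.93+.47+np.pi/2,1)
c=cm("wrist");p=robot.read_state()["tool_pos"]
print(proj(c,[p[0],p[1],.145]),proj(c,[p[0],p[1],.103]),proj(c,[.498,.049,.145]),proj(c,[.498,.049,.103]))
im=imaging.read_camera("wrist");cv2.imwrite("pics/w3.png",im)
for d in models.outline_of("wrist","knob")[:1]:
    ys,xs=np.nonzero(d["pixels"]);print(d["pixel"],ys.min(),ys.max(),xs.min(),xs.max())
im=imaging.read_camera("top");cv2.imwrite("pics/t3.png",im)
E
```

```text
t 4.2 pos [0.4975 0.0512 0.1275] jawdeg 47.5 q6 -0.83 F [ 0.1 -0.1 -2. ] op 0.0209
turn total deg [-0.04 -0.   -0.06] jaw target 227.5
dworld [ 0.0005 -0.0022  0.0005] dtool now [ 0.0019 -0.0005 -0.0012]
[ 0.0019 -0.0005 -0.0012] [-0.04 -0.   -0.06]
[282.71316796 298.15678032] [282.87083474 257.59750844] [280.03827645 301.71875296] [280.76219164 260.5201613 ]
[284.7, 283.4] 249 316 262 305
```

View pics/w3.png

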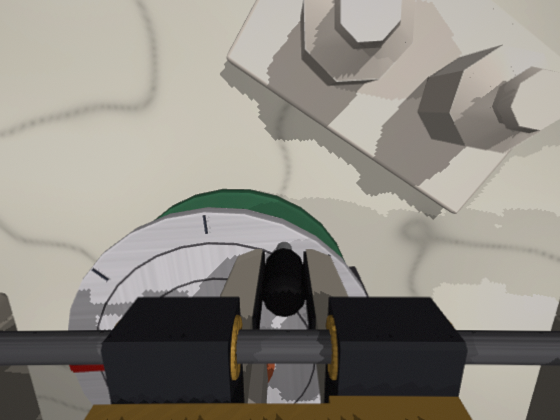

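Wrist view: the jaws are closed on the knob at (284,283), opening 20.9 mm. The fingers straddle it and it is centred near the TCP.

```bash
cat > arc.py <<'E'
from go import *
import sys
C=np.array([.4975,.0512])-.095*np.array([np.cos(1.924),np.sin(1.924)])
def arc(a1,n=5):
    s=robot.read_state();Rm=R.from_rotvec(s["orientation"]).as_matrix();p=s["tool_pos"]
    v=p[:2]-C;a0=np.arctan2(v[1],v[0])
    print("t",round(s["t"],2),"pos",p.round(4),"ang",a0.round(3),"wheel~",(a0-1.924-.938).round(3)+.938-.0,"r",np.linalg.norm(v).round(4),"F",s["force"].round(1),"op",s["opening"].round(4))
    q=p
    for i in range(1,n+1):
        a=a0+(a1-a0)*i/n;t=np.array([C[0]+.095*np.cos(a),C[1]+.095*np.sin(a),.1275])
        print((Rm.T@(t-q)).round(4));q=t
if __name__=="__main__": arc(float(sys.argv[1]))
E
python3 arc.py 2.25
```

```text
Traceback (most recent call last):
  File "arc.py", line 12, in <module>
    if __name__=="__main__": arc(float(sys.argv[1]))
                             ~~~^^^^^^^^^^^^^^^^^^^^
  File "arc.py", line 7, in arc
    print("t",round(s["t"],2),"pos",p.round(4),"ang",a0.round(3),"wheel~",(a0-1.924-.938).round(3)+.938-.0,"r",np.linalg.norm(v).round(4),"F",s["force"].round(1),"op",s["opening"].round(4))
                                                                                                                                                                       ^^^^^^^^^^^^^^^^^^
AttributeError: 'float' object has no attribute 'round'
```

```bash
sed -i 's/s\["opening"\].round(4)/round(s["opening"],4)/; s/.round(3)+.938-.0,"r"/.round(3),"r"/' arc.py; python3 arc.py 2.25
```

```text
t 4.35 pos [0.4975 0.0512 0.1276] ang 1.924 wheel~ -0.938 r 0.095 F [ 0.9  0.1 -0.5] op 0.0215
[-0.0027  0.0001 -0.0056]
[-0.0023 -0.     -0.0058]
[-0.0019 -0.     -0.0059]
[-0.0015 -0.     -0.006 ]
[-0.0011 -0.     -0.0061]
```

>>> carry_out(motion=[-0.0027, 0, -0.0056, 0, 0, 0, -1, -0.0023, 0, -0.0058, 0, 0, 0, -1, -0.002, 0, -0.006, 0, 0, 0, -1, -0.0015, 0, -0.006, 0, 0, 0, -1, -0.001, 0, -0.006, 0, 0, 0, -1])

```text
t: 4.85
tool_pos: [0.4691, 0.0341, 0.1275]
orientation: [-1.492, 0.579, -0.581]
force: [1.9, -2.9, -2.9]
opening: 0.0212
```

```bash
python3 arc.py 2.55
```

```text
t 4.85 pos [0.4691 0.0341 0.1275] ang 2.276 wheel~ -0.586 r 0.0946 F [ 1.9 -2.9 -2.9] op 0.0212
[-0.0009  0.     -0.0051]
[-0.0002 -0.     -0.0052]
[ 0.0001 -0.     -0.0052]
[ 0.0004 -0.     -0.0052]
[ 0.0006 -0.     -0.0052]
```

>>> carry_out(motion=[-0.0009, 0, -0.0055, 0, 0, 0, -1, -0.0002, 0, -0.0055, 0, 0, 0, -1, 0.0001, 0, -0.0055, 0, 0, 0, -1, 0.0005, 0, -0.0055, 0, 0, 0, -1, 0.0008, 0, -0.0055, 0, 0, 0, -1])

```text
t: 5.35
tool_pos: [0.4497, 0.0109, 0.1275]
orientation: [-1.492, 0.577, -0.584]
force: [5.7, -2.1, -6.4]
opening: 0.0213
```

```bash
python3 arc.py 2.82; python3 - <<'E'
from h import *
cv2.imwrite("pics/t4.png",cv2.resize(imaging.read_camera("top")[130:330,230:500],None,fx=2.9,fy=2.9,interpolation=cv2.INTER_CUBIC))
E
```

```text
t 5.35 pos [0.4497 0.0109 0.1275] ang 2.597 wheel~ -0.265 r 0.0943 F [ 5.7 -2.1 -6.4] op 0.0213
[ 0.0003  0.     -0.0043]
[ 0.0011 -0.     -0.0041]
[ 0.0013 -0.     -0.004 ]
[ 0.0015  0.     -0.004 ]
[ 0.0016  0.     -0.0039]
```

View pics/t4.png

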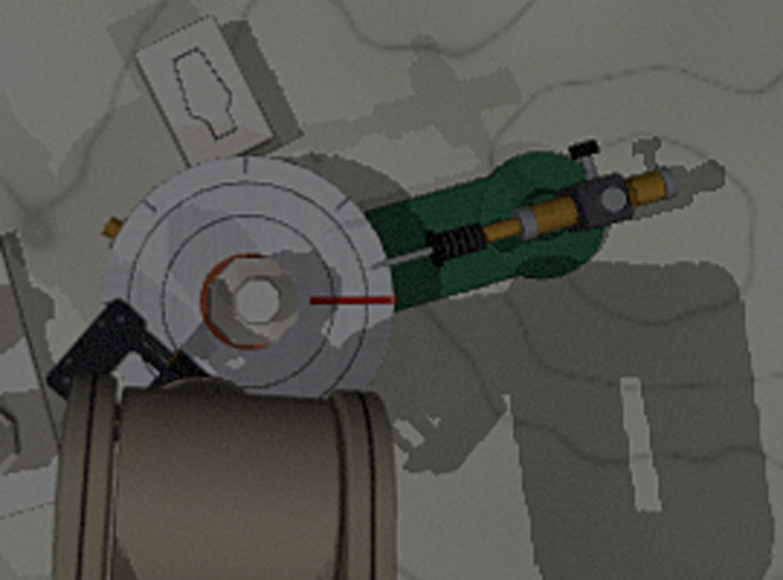

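Top view: the red line runs from (310,300) to (395,300), so it is level in the picture. The pointer lies about 15° above that, so about 0.26 rad remains, in agreement with the arm's -0.265.

>>> carry_out(motion=[0.0005, 0, -0.005, 0, 0, 0, -1, 0.0012, 0, -0.005, 0, 0, 0, -1, 0.0016, 0, -0.005, 0, 0, 0, -1, 0.002, 0, -0.0045, 0, 0, 0, -1, 0.001, 0, -0.0015, 0, 0, 0, -1])

```text
t: 5.9
tool_pos: [0.4403, -0.0111, 0.1275]
orientation: [-1.49, 0.575, -0.587]
force: [2.3, -0.8, -3.0]
opening: 0.0215
```

```bash
python3 arc.py 2.864; python3 - <<'E'
from h import *
cv2.imwrite("pics/t5.png",cv2.resize(imaging.read_camera("top")[130:330,230:500],None,fx=2.9,fy=2.9,interpolation=cv2.INTER_CUBIC))
E
```

```text
t 5.9 pos [ 0.4403 -0.0111  0.1275] ang 2.852 wheel~ -0.01 r 0.094 F [ 2.3 -0.8 -3. ] op 0.0215
[-0.0008  0.     -0.0006]
[ 0.0001 -0.     -0.0002]
[ 0.0001 -0.     -0.0002]
[ 0.0001 -0.     -0.0002]
[ 0.0001 -0.     -0.0002]
```

View pics/t5.png

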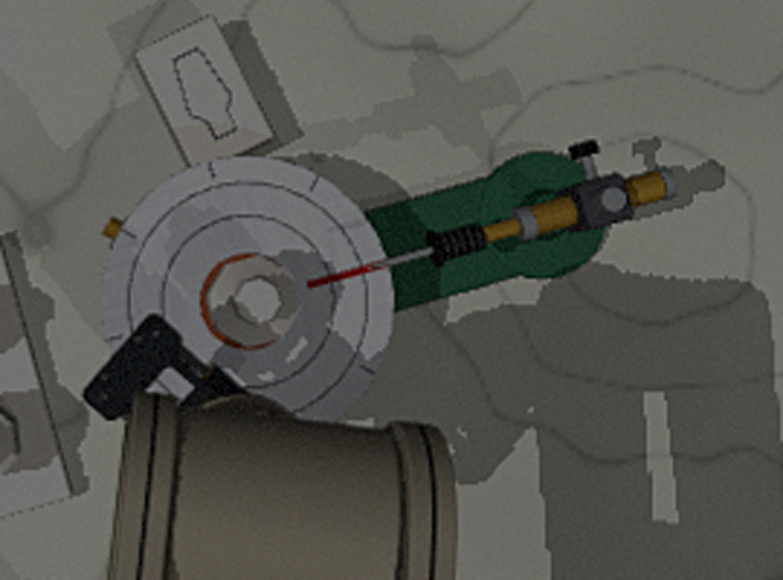

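Top view: the red line from (310,284) to (375,266) now runs into the needle, so I'll release the knob.

>>> carry_out(motion=[0, 0, 0, 0, 0, 0, -0.3, 0, 0, 0, 0, 0, 0, 0.1, 0, 0, 0, 0, 0, 0, 0.3, 0, 0, 0, 0, 0, 0, 0.3, 0, 0, 0, 0, 0, 0, 0.3])

```text
t: 6.45
tool_pos: [0.4396, -0.0102, 0.1281]
orientation: [-1.49, 0.576, -0.584]
force: [-0.2, -0.1, 0.3]
opening: 0.0567
```

>>> carry_out(motion=[0, -0.01, 0, 0, 0, 0, 0.3, 0, -0.02, 0, 0, 0, 0, 0.3, 0, -0.025, 0, 0, 0, 0, 0.3, 0, -0.025, 0, 0, 0, 0, 0.3, 0, -0.015, 0, 0, 0, 0, 0.3])

```text
t: 6.95
tool_pos: [0.437, -0.0095, 0.2262]
orientation: [-1.491, 0.58, -0.58]
force: [0.3, 0.3, 0.1]
opening: 0.0605
```

```bash
python3 - <<'E'
from go import *
from fit import *
p=r.x;g=rg(p,(0,-.153,.125));print(g)
plan([g[0],g[1],.215],p[2],10)
im=imaging.read_camera("top")
for d in models.outline_of("top","grip")[:2]: print(d["confidence"],d["pixel"],atz(T,d["pixel"],.13))
cv2.imwrite("pics/t6.png",cv2.resize(im[130:330,230:500],None,fx=2.9,fy=2.9,interpolation=cv2.INTER_CUBIC))
im=imaging.read_camera("scene");cv2.imwrite("pics/s6.png",cv2.resize(im[130:260,130:330],None,fx=4,fy=4,interpolation=cv2.INTER_CUBIC))
for d in models.outline_of("scene","grip")[:2]: print(d["confidence"],d["pixel"],atz(S,d["pixel"],.128))
E
```

```text
[ 0.56953575 -0.1894475   0.125     ]
t 6.95 pos [ 0.437  -0.0095  0.2262] jawdeg 47.5 q6 -0.97 F [0.3 0.3 0.1] op 0.0605
turn total deg [-2.000e-02  3.315e+01 -3.000e-02] jaw target 14.4
dworld [ 0.1325 -0.1799 -0.0112] dtool now [ 0.2193  0.0111 -0.0432]
[ 0.0219  0.0011 -0.0043] [-0.    3.31 -0.  ]
[ 0.0221  0.0011 -0.003 ] [-0.    3.31 -0.  ]
[ 0.0223  0.0011 -0.0018] [-0.    3.31 -0.  ]
[ 0.0223  0.0011 -0.0005] [-0.    3.31 -0.  ]
[0.0223 0.0011 0.0008] [-0.    3.31 -0.  ]
[0.0222 0.0011 0.0021] [-0.    3.31 -0.  ]
[0.0221 0.0011 0.0034] [-0.    3.31 -0.  ]
[0.0219 0.0011 0.0047] [-0.    3.31 -0.  ]
[0.0216 0.0011 0.0059] [-0.    3.31 -0.  ]
[0.0212 0.0011 0.0072] [-0.    3.31 -0.  ]
0.45 [385.2, 215.0] [ 0.56726515 -0.18259521  0.13      ]
0.36 [387.1, 212.6] [ 0.57212373 -0.18673286  0.13      ]
0.61 [208.7, 168.5] [ 0.57000585 -0.18787894  0.128     ]
```

View pics/t6.png

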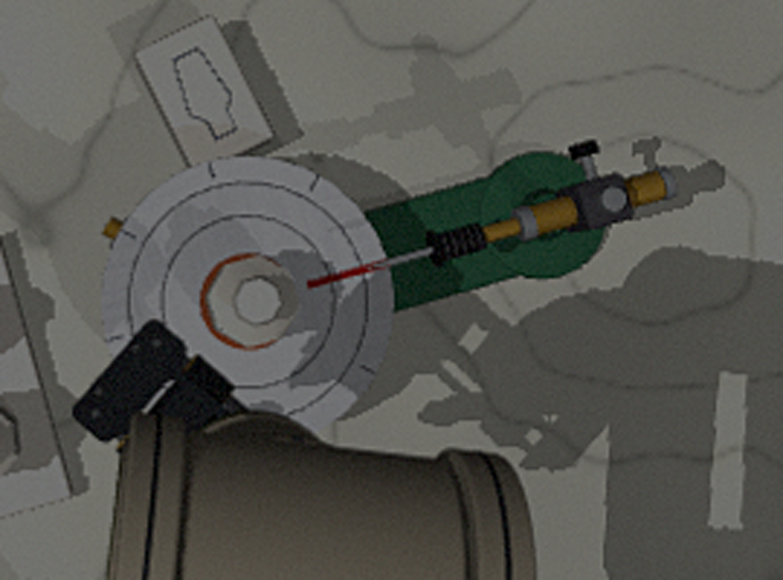

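View pics/s6.png

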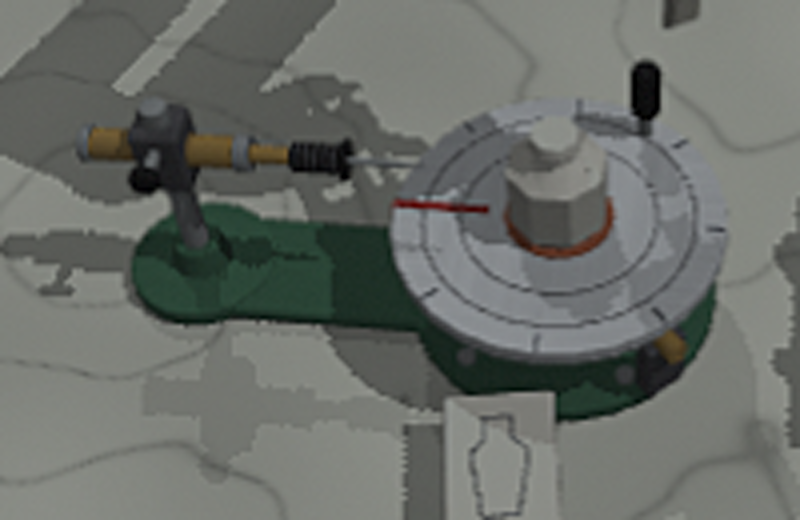

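Both views show the line on the stop: in the scene view it runs (393,204)–(489,210), parallel to the needle. The knob is free and the pointer home. On to the grip.

>>> carry_out(motion=[0.022, 0, -0.004, 0, 3.3, 0, 0.3, 0.022, 0, -0.003, 0, 3.3, 0, 0.3, 0.022, 0, -0.002, 0, 3.3, 0, 0.3, 0.022, 0, -0.0005, 0, 3.3, 0, 0.3, 0.022, 0, 0.001, 0, 3.3, 0, 0.3])

```text
t: 7.65
tool_pos: [0.4997, -0.0984, 0.2153]
orientation: [-1.418, 0.817, -0.796]
force: [-0.2, 0.5, 0.2]
opening: 0.0607
```

>>> carry_out(motion=[0.022, 0, 0.002, 0, 3.3, 0, 0.3, 0.022, 0, 0.0035, 0, 3.3, 0, 0.3, 0.022, 0, 0.005, 0, 3.3, 0, 0.3, 0.021, 0, 0.006, 0, 3.3, 0, 0.3, 0.014, 0, 0.005, 0, 3.3, 0, 0.3])

```text
t: 8.15
tool_pos: [0.559, -0.1846, 0.2032]
orientation: [-1.32, 1.058, -1.014]
force: [0.5, 0.3, 0.1]
opening: 0.0607
```

```bash
python3 - <<'E'
from go import *
from fit import *
p=r.x;g=rg(p,(0,-.153,.125))
plan([g[0],g[1],.17],p[2],3)
q=lambda w:np.concatenate([proj(S,wl([*p[:3],w[0]],.108,L,.085))-zs(393,204),proj(S,wl([*p[:3],w[0]],.046,L,.085))-zs(489,210)])
print("wheel",least_squares(q,[0]).x)
c=cm("wrist");im=imaging.read_camera("wrist");cv2.imwrite("pics/w7.png",im)
for d in models.outline_of("wrist","grip")[:2]: print(d["confidence"],d["pixel"],atz(c,d["pixel"],.13))
for k in [(0,-.153+.015,.125),(0,-.171,.125),(0,-.198,.125)]: print(k,proj(c,rg(p,k)))
E
```

```text
t 8.15 pos [ 0.559  -0.1846  0.2032] jawdeg 13.4 q6 -0.64 F [0.5 0.3 0.1] op 0.0607
turn total deg [ 1.32 -0.95 -0.9 ] jaw target 14.4
dworld [ 0.0106 -0.0048 -0.0332] dtool now [0.0077 0.0329 0.0099]
[0.0026 0.011  0.0033] [ 0.44 -0.32 -0.3 ]
[0.0025 0.011  0.0032] [ 0.44 -0.32 -0.3 ]
[0.0025 0.011  0.0031] [ 0.44 -0.32 -0.3 ]
wheel [0.00332215]
0.82 [299.3, 232.6] [ 0.5697159  -0.18417132  0.13      ]
(0, -0.138, 0.125) [297.06688181 217.50767033]
(0, -0.171, 0.125) [297.31677734 258.63851272]
(0, -0.198, 0.125) [297.51276191 290.07558291]
```

View pics/w7.png

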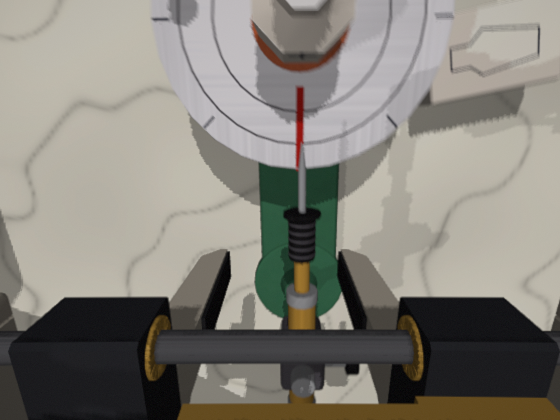

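Wrist view: the collar is at row 211–222 and the grip's sleeve ends at row 258, column 301. The sleeve mouth is at about row 288. The rows match the prediction and the column is about 4 px (2 mm) to the right, so I'll shift by that.

```bash
python3 - <<'E'
from go import *
from fit import *
p=r.x;g=rg(p,(.002,-.152,.125));print(g)
plan([g[0],g[1],.15],p[2],5)
E
```

```text
[ 0.57122488 -0.18798229  0.125     ]
t 8.25 pos [ 0.5587 -0.1848  0.2029] jawdeg 13.5 q6 -0.64 F [-0.4 -0.5 -0.2] op 0.0603
turn total deg [ 1.35 -0.92 -0.91] jaw target 14.4
dworld [ 0.0125 -0.0032 -0.0529] dtool now [0.0069 0.0525 0.0126]
[0.0014 0.0105 0.0025] [ 0.27 -0.18 -0.18]
[0.0013 0.0105 0.0025] [ 0.27 -0.18 -0.18]
[0.0013 0.0105 0.0024] [ 0.27 -0.18 -0.18]
[0.0013 0.0106 0.0024] [ 0.27 -0.18 -0.18]
[0.0013 0.0106 0.0023] [ 0.27 -0.18 -0.18]
```

>>> carry_out(motion=[0.003, 0.006, 0.006, 0.4, -0.3, -0.3, 0.3, 0.003, 0.008, 0.005, 0.4, -0.3, -0.3, 0.3, 0.001, 0.011, 0.002, 0.4, -0.3, -0.3, 0.3, 0, 0.013, 0, 0, 0, 0, 0.3, 0, 0.01, 0, 0, 0, 0, 0.3])

```text
t: 8.75
tool_pos: [0.5722, -0.1857, 0.1494]
orientation: [-1.322, 1.018, -1.015]
force: [-0.2, 0.1, 0.0]
opening: 0.0607
```

```bash
python3 - <<'E'
from go import *
plan([.5712,-.188,.125],.2509,3)
E
```

```text
t 8.75 pos [ 0.5722 -0.1857  0.1494] jawdeg 14.8 q6 -0.66 F [-0.2  0.1  0. ] op 0.0607
turn total deg [ 0.13  0.47 -0.06] jaw target 14.4
dworld [-0.001  -0.0023 -0.0244] dtool now [ 0.002   0.0244 -0.0016]
[ 0.0007  0.0081 -0.0005] [ 0.04  0.16 -0.02]
[ 0.0007  0.0081 -0.0005] [ 0.04  0.16 -0.02]
[ 0.0007  0.0081 -0.0005] [ 0.04  0.16 -0.02]
```

>>> carry_out(motion=[0.001, 0.009, -0.0005, 0, 0.2, 0, 0.3, 0.001, 0.008, -0.0005, 0, 0.2, 0, 0.3, 0.001, 0.006, 0, 0, 0, 0, 0.3, 0, 0, 0, 0, 0, 0, 0, 0, 0, 0, 0, 0, 0, -0.3])

```text
t: 9.25
tool_pos: [0.5703, -0.1878, 0.1216]
orientation: [-1.321, 1.027, -1.016]
force: [0.1, 0.5, -0.3]
opening: 0.0489
```

```bash
python3 - <<'E'
from go import *
from fit import *
plan([.5712,-.188,.125],.2509,1)
s=robot.read_state();d=s["tool_pos"][:2]-r.x[:2];a=r.x[2];print("rig xy",d[0]*np.cos(a)+d[1]*np.sin(a),-d[0]*np.sin(a)+d[1]*np.cos(a))
im=imaging.read_camera("wrist");cv2.imwrite("pics/w8.png",im)
im=imaging.read_camera("scene");cv2.imwrite("pics/s8.png",cv2.resize(im[130:260,130:330],None,fx=4,fy=4,interpolation=cv2.INTER_CUBIC))
E
```

```text
t 9.25 pos [ 0.5703 -0.1878  0.1216] jawdeg 14.5 q6 -0.66 F [ 0.1  0.5 -0.3] op 0.0489
turn total deg [ 0.33  0.1  -0.21] jaw target 14.4
dworld [ 0.0009 -0.0002  0.0034] dtool now [ 0.0004 -0.0034  0.0008]
[ 0.0004 -0.0034  0.0008] [ 0.33  0.1  -0.21]
rig xy 0.0011053824213143812 -0.15158663248929774
```

View pics/w8.png

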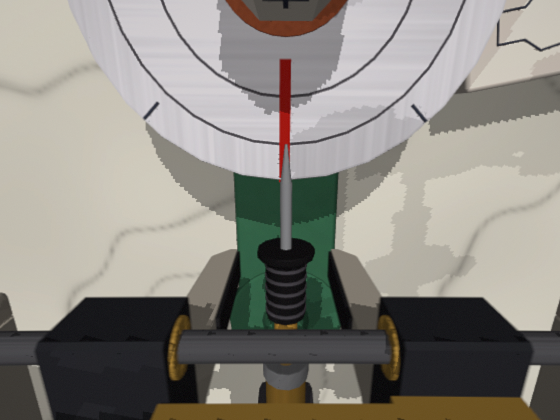

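View pics/s8.png

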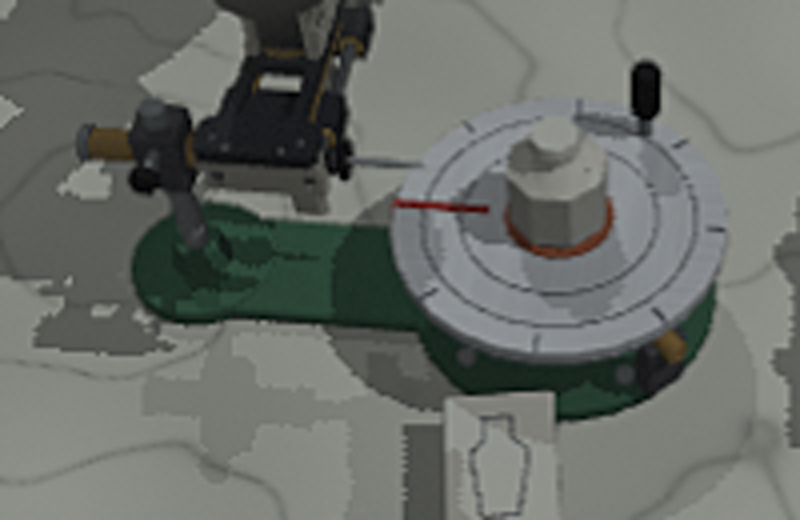

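Wrist view: the grip's collar is at (285,250), centred between the fingers (228–342). In the scene view the finger is just behind the collar, at (327,185). Next I raise 3 mm and close.

>>> carry_out(motion=[0, -0.003, 0.0005, 0, 0, 0, -0.5, 0, 0, 0, 0, 0, 0, -1, 0, 0, 0, 0, 0, 0, -1, 0, 0, 0, 0, 0, 0, -1, 0, 0, 0, 0, 0, 0, -1], squeeze=40)

```text
t: 9.85
tool_pos: [0.5713, -0.1881, 0.1264]
orientation: [-1.32, 1.025, -1.018]
force: [0.5, -0.3, -0.3]
opening: 0.0188
```

```bash
cat > st.py <<'E'
from go import *
from fit import *
s=robot.read_state();d=s["tool_pos"][:2]-r.x[:2];a=r.x[2]
u=np.array([-np.sin(a),np.cos(a)])
print("t",s["t"],"rig xy",(d[0]*np.cos(a)+d[1]*np.sin(a)).round(4),(d@u).round(4),"z",s["tool_pos"][2].round(4),"F rig x,y,z",(s["force"][:2]@[np.cos(a),np.sin(a)]).round(1),(s["force"][:2]@u).round(1),s["force"][2].round(1),"op",round(s["opening"],4),"tau",s["wrist_torque"].round(2))
E
python3 st.py
```

```text
t 9.85 rig xy 0.0021 -0.1522 z 0.1264 F rig x,y,z 0.4 -0.4 -0.3 op 0.0188 tau [-0.08  0.01  0.03]
```

>>> carry_out(motion=[-0.007, 0, 0, 0, 0, 0, -1, -0.007, 0, 0, 0, 0, 0, -1, -0.007, 0, 0, 0, 0, 0, -1, -0.007, 0, 0, 0, 0, 0, -1, -0.003, 0, 0, 0, 0, 0, -1])

```text
t: 10.35
tool_pos: [0.564, -0.1598, 0.1265]
orientation: [-1.323, 1.021, -1.025]
force: [2.2, -6.8, -4.8]
opening: 0.0189
```

```bash
python3 st.py
```

```text
t 10.35 rig xy 0.002 -0.1229 z 0.1265 F rig x,y,z 0.4 -7.1 -4.8 op 0.0189 tau [-1.23 -0.45  0.04]
```

>>> carry_out(motion=[-0.005, 0, 0, 0, 0, 0, -1, -0.005, 0, 0, 0, 0, 0, -1, -0.003, 0, 0, 0, 0, 0, -1, -0.001, 0, 0, 0, 0, 0, -1, 0, 0, 0, 0, 0, 0, -1])

```text
t: 10.85
tool_pos: [0.5613, -0.1493, 0.1265]
orientation: [-1.329, 1.013, -1.036]
force: [3.4, -8.5, -4.8]
opening: 0.0188
```

```bash
python3 st.py; python3 - <<'E'
from h import *
im=imaging.read_camera("top");cv2.imwrite("pics/t9.png",cv2.resize(im[130:330,230:500],None,fx=2.9,fy=2.9,interpolation=cv2.INTER_CUBIC))
im=imaging.read_camera("scene");cv2.imwrite("pics/s9.png",cv2.resize(im[130:230,130:290],None,fx=5,fy=5,interpolation=cv2.INTER_CUBIC))
im=imaging.read_camera("wrist");cv2.imwrite("pics/w9.png",im)
E
python3 st.py
```

```text
t 10.85 rig xy 0.002 -0.1121 z 0.1265 F rig x,y,z 1.2 -9.1 -4.8 op 0.0188 tau [-1.27 -0.5   0.11]
t 11.0 rig xy 0.002 -0.1122 z 0.1264 F rig x,y,z 1.1 -7.7 -5.8 op 0.0192 tau [-1.31 -0.55  0.08]
```

View pics/t9.png

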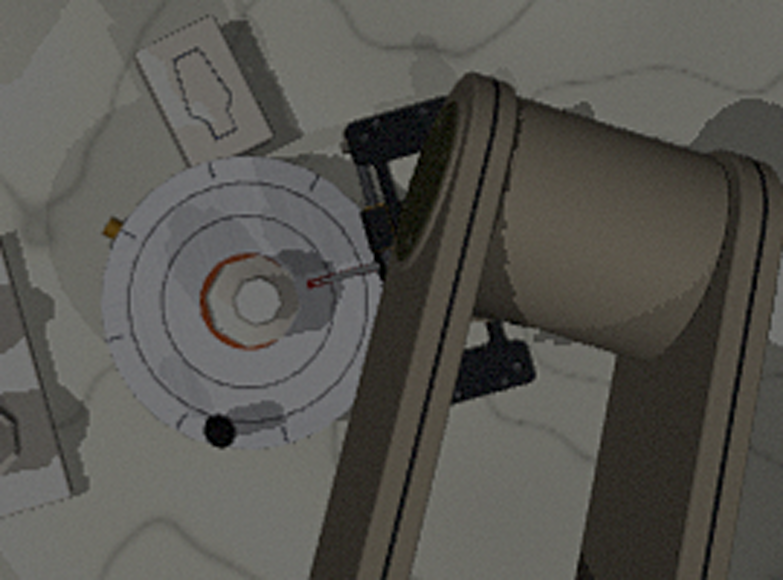

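View pics/s9.png

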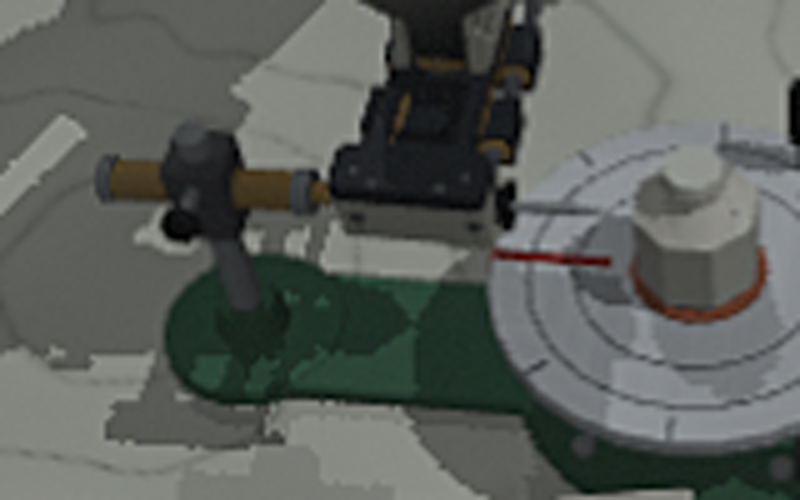

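View pics/w9.png

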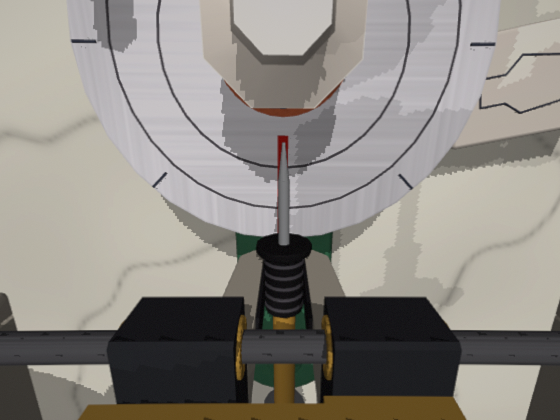

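Top view: the needle tip is near (312,283), short of the model. Scene view: the rod is bare from (318,190) to (332,190) at the mouth, and no ring shows yet, as expected at 40 mm. Wrist view: the collar is still at (285,248), so no slip. About 5 mm remains.

>>> carry_out(motion=[-0.0025, 0, 0, 0, 0, 0, -1, -0.0025, 0, 0, 0, 0, 0, -1, -0.0018, 0, 0, 0, 0, 0, -1, 0, 0, 0, 0, 0, 0, -1, 0, 0, 0, 0, 0, 0, -1])

```text
t: 11.5
tool_pos: [0.5608, -0.1472, 0.1264]
orientation: [-1.334, 1.005, -1.047]
force: [4.2, -8.5, -5.9]
opening: 0.019
```

```bash
python3 st.py; python3 - <<'E'
from h import *
im=imaging.read_camera("scene");cv2.imwrite("pics/s10.png",cv2.resize(im[145:195,160:260],None,fx=8,fy=8,interpolation=cv2.INTER_NEAREST))
E
python3 st.py
```

```text
t 11.5 rig xy 0.002 -0.1099 z 0.1264 F rig x,y,z 2.0 -9.3 -5.9 op 0.019 tau [-1.17 -0.45  0.08]
t 11.55 rig xy 0.002 -0.11 z 0.1264 F rig x,y,z 1.8 -8.9 -4.9 op 0.0191 tau [-1.32 -0.48  0.08]
```

View pics/s10.png

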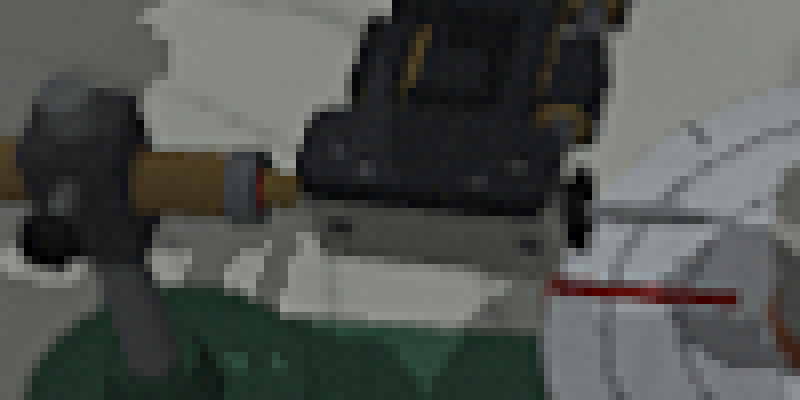

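Scene view: a thin red sliver now shows at the mouth, (258,188) in the crop, so the ring is emerging, in line with 42.3 mm. About 2.7 mm remains.

>>> carry_out(motion=[-0.002, 0, 0, 0, 0, 0, -1, -0.002, 0, 0, 0, 0, 0, -1, -0.002, 0, 0, 0, 0, 0, -1, -0.0005, 0, 0, 0, 0, 0, -1, 0, 0, 0, 0, 0, 0, -1])

```text
t: 12.05
tool_pos: [0.5603, -0.1455, 0.1264]
orientation: [-1.339, 0.997, -1.059]
force: [4.1, -8.8, -6.0]
opening: 0.0191
```

```bash
python3 st.py; python3 - <<'E'
from go import *
plan([.5,0,.1],.2509,1)
E
```

```text
t 12.05 rig xy 0.002 -0.1081 z 0.1264 F rig x,y,z 1.8 -9.5 -6.0 op 0.0191 tau [-1.21 -0.44  0.1 ]
t 12.05 pos [ 0.5603 -0.1455  0.1264] jawdeg 14.2 q6 -0.56 F [ 4.1 -8.8 -6. ] op 0.0191
turn total deg [-0.27 -0.17  2.46] jaw target 14.4
dworld [-0.0603  0.1455 -0.0264] dtool now [-0.1568  0.0196 -0.0229]
[-0.1568  0.0196 -0.0229] [-0.27 -0.17  2.46]
```

>>> carry_out(motion=[-0.002, 0, 0, 0, 0, 0.3, -1, -0.002, 0, 0, 0, 0, 0.3, -1, 0, 0, 0, 0, 0, 0, -1, 0, 0, 0, 0, 0, 0, -1, 0, 0, 0, 0, 0, 0, -1])

```text
t: 12.55
tool_pos: [0.5604, -0.146, 0.1264]
orientation: [-1.338, 0.995, -1.061]
force: [4.5, -8.6, -5.5]
opening: 0.0191
```

```bash
python3 st.py; python3 - <<'E'
from h import *
im=imaging.read_camera("scene");cv2.imwrite("pics/s11.png",cv2.resize(im[145:195,160:260],None,fx=8,fy=8,interpolation=cv2.INTER_NEAREST))
im=imaging.read_camera("wrist");cv2.imwrite("pics/w11.png",im)
E
python3 st.py
```

```text
t 12.55 rig xy 0.002 -0.1086 z 0.1264 F rig x,y,z 2.2 -9.5 -5.5 op 0.0191 tau [-1.19 -0.41  0.11]
t 12.65 rig xy 0.002 -0.1087 z 0.1264 F rig x,y,z 1.5 -9.7 -6.4 op 0.0186 tau [-1.3  -0.45  0.15]
```

View pics/s11.png

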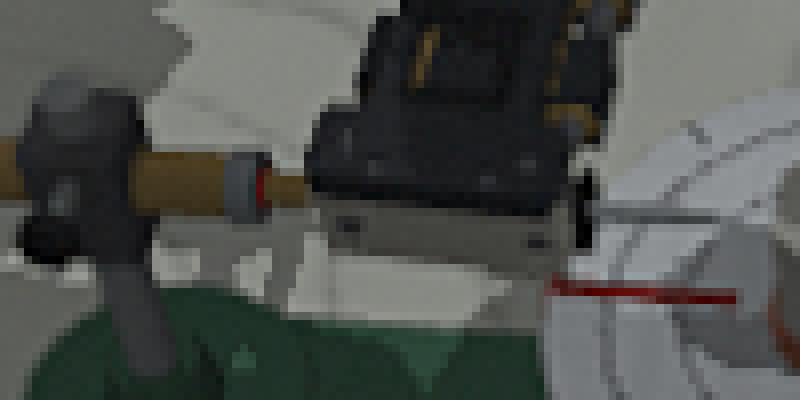

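View pics/w11.png

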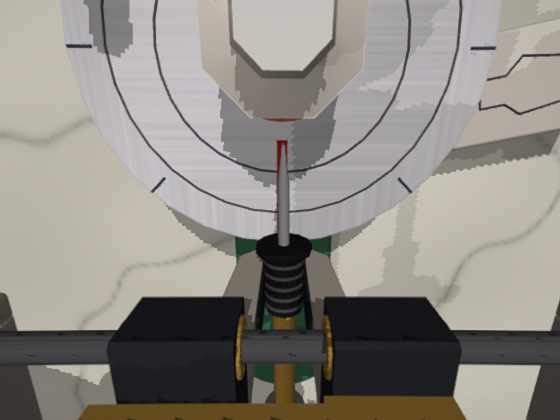

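Scene view: the red at the mouth, (262,185), is wider than before. The readings show rows with no shift sag back about 0.9 mm each under the spring, so I'll compensate: 1.8 mm is needed.

>>> carry_out(motion=[-0.0013, 0, 0, 0, 0, 0.1, -1, -0.0013, 0, 0, 0, 0, 0.1, -1, -0.0013, 0, 0, 0, 0, 0.1, -1, -0.0013, 0, 0, 0, 0, 0.1, -1, -0.0013, 0, 0, 0, 0, 0.1, -1])

```text
t: 13.15
tool_pos: [0.5601, -0.1445, 0.1264]
orientation: [-1.338, 0.992, -1.066]
force: [4.6, -9.1, -5.8]
opening: 0.0193
```

```bash
python3 st.py; python3 - <<'E'
from h import *
im=imaging.read_camera("scene");cv2.imwrite("pics/s12.png",cv2.resize(im[160:185,180:220],None,fx=16,fy=16,interpolation=cv2.INTER_NEAREST))
im=imaging.read_camera("top")
for d in models.outline_of("scene","zero_line")[:1]: print(d["confidence"])
E
python3 st.py
```

```text
t 13.15 rig xy 0.002 -0.1071 z 0.1264 F rig x,y,z 2.2 -9.9 -5.8 op 0.0193 tau [-1.32 -0.49  0.03]
0.94
t 13.3 rig xy 0.002 -0.107 z 0.1264 F rig x,y,z 1.9 -9.4 -5.5 op 0.0187 tau [-1.32 -0.49  0.09]
```

View pics/s12.png

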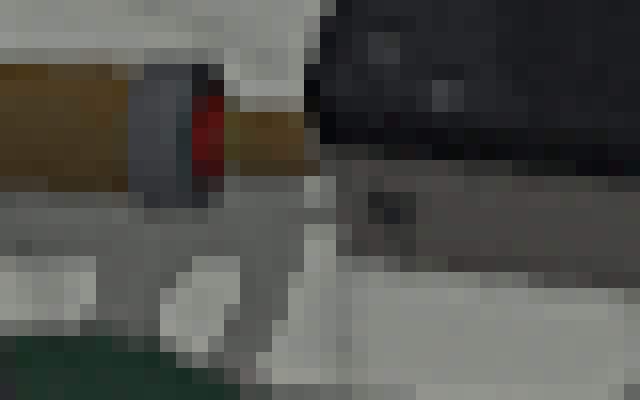

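```bash
python3 - <<'E'
from h import *
from fit import *
c=cm("wrist");im=imaging.read_camera("wrist");cv2.imwrite("pics/w13.png",cv2.resize(im[90:290,190:390],None,fx=3,fy=3,interpolation=cv2.INTER_CUBIC))
p=r.x
for y in(-.042,-.040,-.038): print(y,proj(c,rg(p,(.002,y,.125))))
print("home collar front->now",proj(c,rg(p,(.002,-.138+.045,.125))))
im=imaging.read_camera("top");cv2.imwrite("pics/t13.png",cv2.resize(im[205:255,290:370],None,fx=10,fy=10,interpolation=cv2.INTER_NEAREST))
for y in(-.042,-.040,-.038): print(y,(proj(T,rg(p,(.002,y,.125)))-[290,205])*10)
for y in(-.198,-.194): print(y,(proj(S,rg(p,(0,y,.125)))-[180,160])*16)
E
```

```text
-0.042 [280.9937436  151.84813063]
-0.04 [280.95580017 147.32809296]
-0.038 [280.91746263 142.76285948]
home collar front->now [281.84638428 253.88126413]
-0.042 [463.67976953 226.67436079]
-0.04 [454.437085   229.32166049]
-0.038 [445.1936889  231.96918953]
-0.198 [182.33245377 125.16945436]
-0.194 [206.42061476 126.85936651]
```

View pics/w13.png

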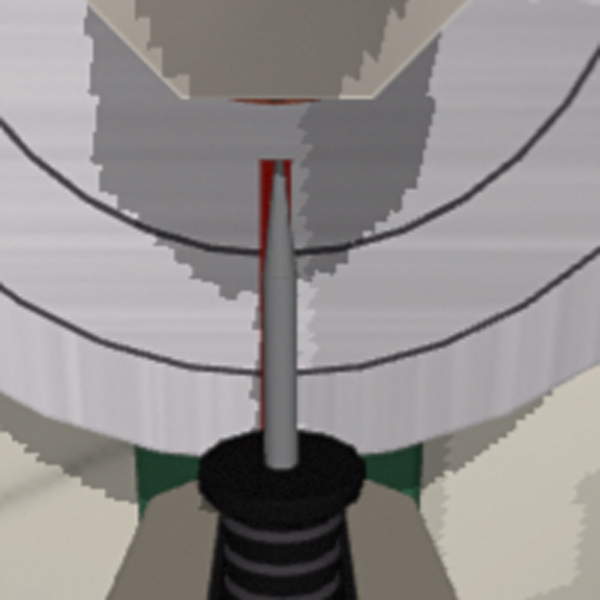

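View pics/t13.png

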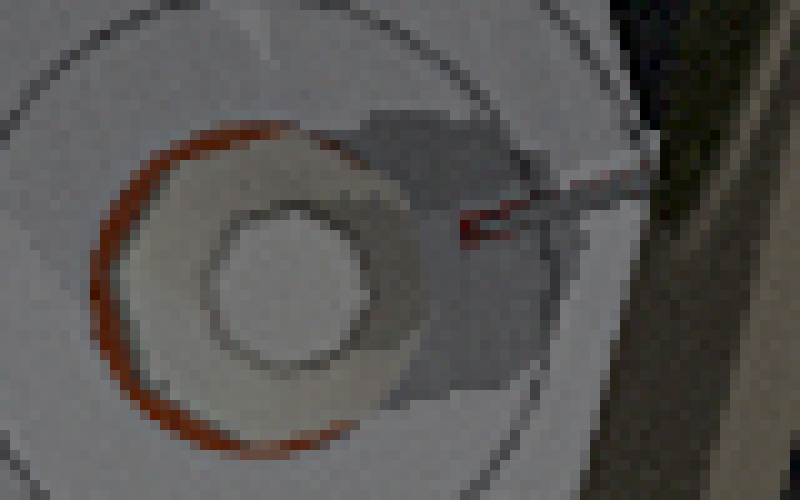

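```bash
python3 st.py; python3 - <<'E'
from plant import robot
print(robot.close_job())
E
```

```text
t 13.4 rig xy 0.002 -0.107 z 0.1264 F rig x,y,z 2.4 -10.1 -5.6 op 0.019 tau [-1.3  -0.41  0.07]
the job is handed in; nothing more can be done
None
```

I turned the wheel by its knob to the pointer's click stop and let go. Then I drew the pointer out by its grip to the mark and handed the job in at 13.4 s, still holding it against its spring.

**Wheel:** After I let go, the red line lay along the needle in the top, scene and wrist pictures. A fit to the scene picture put the wheel at about 0.003 rad. The pointer was home until then.

**Pointer:**
- **Travel:** the arm's travel since gripping was 45.2 mm, against the 45 mm mark.
- **Spring pull:** it read 9.4–10.1 N, where 9.8 N is expected at the mark.
- **Ring:** the scene picture showed the red ring about its full width, right at the sleeve's mouth. One pixel there is nearly 3 mm, so this is a coarse check.
- **Grip:** the collar stayed in the same place between the fingers, so I saw no slip.

**Disagreements:**
- **Needle tip:** the mark puts the tip at −40 mm along the rig's y. The wrist picture gave about −38.5 mm and the top picture about −43 mm, a spread that is roughly the calibration error.
- **Gripper tilt:** the gripper tilted by 2–3° under the pull.

The plaster model and the block showed no contact in the pictures, and the needle stayed clear of the model. I never worked near the two loose models and did not check them again at the end.

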